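# Tip the spacer block out of its flush pocket and lay it against the jig fence

### The arm

A 7-joint arm with a two-finger parallel gripper is mounted at the origin on the work surface. World frame = base frame: x ahead of the robot, y to its left, z up, the work surface at z = 0. Lengths are in mm, angles in rad, forces in N, time in s.
With the tool pointing down it reaches from about 400 to 875 mm from the base axis. Payload 4.4 kg.
Tool frame: the origin (TCP) lies midway between the tips of the shut fingers; the grasp point (between the pads) lies 19 mm behind it (ctrl.pinch_z is the distance from the TCP to the grasp point, in mm); z points along the fingers, y is the line along which they close (so a half turn about z gives the same grasp; the last joint's range is limited). The gripper opens to 85 mm and grips with 20 to 120 N. Pads are 22 mm wide; open, the fingers measure 114 mm over their backs; the gripper's body (76 mm by 85 mm) begins 54 mm behind the grasp point. The pads swing forward as they close: fully open they stand 13 mm farther back than shut.
Start: joints at [1.056, 0.628, 0.038, 1.517, -0.027, 0.996, -0.02], TCP at [282.053, -585.631, 231.313] pointing down, gripper open.
Joint ranges: [-3.06, 3.06], [-0.37, 2.12], [-1.25, 1.32], [0.18, 2.47], [-1.1, 4.24], [0.23, 1.98], [-2.94, 2.94]. Speed limits (rad/s): [2.57, 2.57, 3.14, 3.14, 3.14, 3.14, 3.14].

### API

Orientations are given as [roll, pitch, yaw] about the fixed x, y, z axes, in that order (R = Rz(yaw) Ry(pitch) Rx(roll)).
In Python, from cell import read_state, cams, order, ctrl gives the robot as it stands.
- The arm moves only by the tool move_arm, never from a script. Its argument "targets" is text: rows parted by semicolons, each of 7 numbers parted by spaces: the gripper's target within -1 to 1 (fully open at 1, half-way at 0, shut at -1), then the shift along the tool's x, y, z in cm, then the turn, a rotation vector about the tool's x, y, z in degrees. A call has 1 to 5 rows; each row shifts and turns the commanded pose from where the row before left it, along the tool's axes as they then stand; what a row does not reach is not made up. A row lasts 1/12 s, in which the tool goes at most 41.7 mm and 7.16 degrees, less where a joint would pass 70% of its speed; a pose out of reach is approached as far as the arm can. A call with a gripper value outside its range is refused whole. The fingers move at their own pace and stop on an object; the grip force is fixed at half the most. Time passes only in rows, so rows that do not move let the fingers close. It gives the time, the measured TCP pose, the force, the opening and the grip force at its end, in the units of the state.
- read_state(): the state, without advancing time (a new reading comes with each control period).
- cams.get_image(name): name is "scene" or "top"; returns a dict with "color" (400x640x3 uint8, red, green, blue), "fovy" (degrees; the focal length in pixels is half the picture's height over the tangent of half this angle, whatever the lens; pixels are square), "cx", "cy" (the principal point, pixels), "rvec" (rotation vector, rad) and "tvec" (3), from world to camera coordinates, as OpenCV has them. Camera axes: x right, y down, z forward; pixel columns grow to the right and rows downward; lengths in mm; the calibration is good to about 2 mm. A picture is of the moment at which its call begins. There is no depth.
- order.finish_job(): hands the job in; it is judged then, once.
The state is a dict: "clock": time; "qpos": joint angles; "qd": joint speeds; "tau": joint torques, N m; "eef_pos": TCP position; "tool_rot": TCP orientation; "force": force on the tool from outside, world axes, zero at the start; "torque": the same for the moment, N m; "width": finger opening in mm; "gripper_force": force on a finger pad.
Only numpy, scipy, OpenCV 4.12 (cv2) and the standard library are available. Lean on these libraries where they do the work, as an engineer would, in place of code of your own. Each camera call takes 0.05 s, during which the arm holds its last target. There are 200 camera calls.

### The job

Take the beech spacer block out of its flush pocket in the storage block: one of its ends has a hollow beneath it, so press on the ends to feel which one gives, push that end down so that the other tips up, and grip it there. Then lay it in the assembly jig, the same face down as before and about the middle of the fence, and push it so that a long side is up against the fence along its whole length. Do not drop it, and leave the other things on the bench where they are.

Things in the scene. Friction and masses are not known exactly. Their poses are not given: they have to be found in the camera images.
- spacer: loose beech bar 50 (x) x 130 (y) x 40 mm (z), 0.13 to 0.27 kg; origin at the centre of its underside, z up. Starts flush in the pocket. Pressing the hollow end down 15 to 25 mm till it stops (1 to 3 N; the other end is rigid) tips it about 0.5 rad over a line across the pocket 4.5 mm from its middle; it then stays tipped by itself, its raised end 25 to 30 mm above the rim
- store: the fixed plywood storage block, 190 (its x) x 200 (its y) x 84 mm high. Origin on the bench; it covers x -75 to +115 mm and y -100 to +100 mm of its frame
- pocket (a point): centre of the pocket's mouth, 84 mm above the bench. The pocket is 54 mm wide (store's x) and 156 mm long (store's y): 2 mm of play at each side of the spacer, 13 mm at each end. The spacer rests on a sill 40 mm below the rim under one end and a little past the middle; under its other end is a hollow 30 mm deeper. Which end has the hollow varies and cannot be seen
- jig: the fixed assembly jig: a plywood base 170 (its x) x 220 (its y) x 12 mm, with a fence along its +x side. Origin at the centre of its underside, on the bench
- fence (a point): foot of the fence's face, at mid-length, on top of the base (12 mm above the bench). The face looks to the jig's -x; the fence is 200 mm long (jig's y), 24 mm high above the base, 22 mm thick. The base extends 145 mm from the face to -x. A spacer against the fence has its centre 25 mm from the face
- roller_a: a wooden roller 48 mm across, 22 mm thick, standing on its flat with a bolt end up (46 mm overall); on top of the storage block, beside the pocket; leave it alone
- roller_b: the same kind of roller, on the bench between the storage block and the jig; leave it alone
- roller_c: the same kind of roller, on the bench farther back; leave it alone
- glue: white glue bottle, 60 mm across, 170 mm tall, standing at the back; leave it alone
- hammer: hammer lying at the back; leave it alone
- screwdriver: screwdriver lying at the back; leave it alone
- clamp: blue bar clamp lying at the right side, 300 mm long; leave it alone
There are look-alikes about, which are no part of the job. Several things have the shape of the spacer; the one meant has the colours described above.

How it is judged:
By the outcome, as a careful person would: the job done as asked, in the order asked, and still so for the second after the job is handed in, with the robot touching nothing.
It also fails if it takes over 70 s, if anything falls off the work surface, if the arm or the gripper's body presses on something with over 40 N, if the wrist force passes 120 N, or if a joint passes its speed limit or range.

## Working session

There is one attempt and no reset: what is moved stays moved. The work goes in short steps, Python scripts to look and compute and a tool call to move; the robot and the scene stay as the last step left them, time stands still between calls to the robot, and variables do not carry over. Pictures are saved under pics/ and viewed, at most 10 in all, crops included, and the job is handed in when it is done.

Besides the shell and the picture viewer there is one more tool, called after "Request:" as name(argument=value, ...) on one line, values as JSON. move_arm: Moves the arm, as the interface text tells. Its arguments: {"type":"object","properties":{"targets":{"type":"string"}},"required":["targets"]}

```bash
mkdir -p pics; ls
cat > h.py <<'E'
import numpy as np, cv2
from cell import read_state, cams, order, ctrl
from scipy.spatial.transform import Rotation as Ro
def get(n):
    d=cams.get_image(n); d['R']=Ro.from_rotvec(np.array(d['rvec'],float).ravel()).as_matrix(); d['f']=200/np.tan(np.radians(d['fovy'])/2); return d
def ray(d,uv,z):
    uv=np.atleast_2d(uv).astype(float); t=np.array(d['tvec'],float).ravel()
    c=-d['R'].T@t
    r=np.c_[(uv[:,0]-d['cx'])/d['f'],(uv[:,1]-d['cy'])/d['f'],np.ones(len(uv))]@d['R']
    return c+r*((z-c[2])/r[:,2])[:,None]
def proj(d,P):
    q=np.atleast_2d(P)@d['R'].T+np.array(d['tvec'],float).ravel(); return q[:,:2]/q[:,2:]*d['f']+[d['cx'],d['cy']]
def save(d,n): cv2.imwrite('pics/'+n+'.png',d['color'][:,:,::-1])
E
python3 - <<'E'
from h import *
for n in('scene','top'):
    d=get(n); save(d,n+'0'); print(n,d['f'],-d['R'].T@np.array(d['tvec']).ravel(),d['R'][2],[k for k in d])
s=read_state(); print(s['eef_pos'],s['tool_rot'],s['clock'],s['width'])
E
```

```text
pics
scene 503.10832185025777 [1534.49954985  419.81922952 1049.2582461 ] [-0.65605738 -0.36543746 -0.66033641] ['color', 'fovy', 'cx', 'cy', 'rvec', 'tvec', 'R', 'f']
top 430.1316527174042 [ 378.85010885 -139.63868067 1129.65778035] [ 0.15519051  0.0157871  -0.98775841] ['color', 'fovy', 'cx', 'cy', 'rvec', 'tvec', 'R', 'f']
[ 281.80072441 -585.13321156  230.5151232 ] [-3.13993768e+00 -5.07592462e-06  4.48765554e-01] 0.1 85.25776502250382
```

View pics/scene0.png

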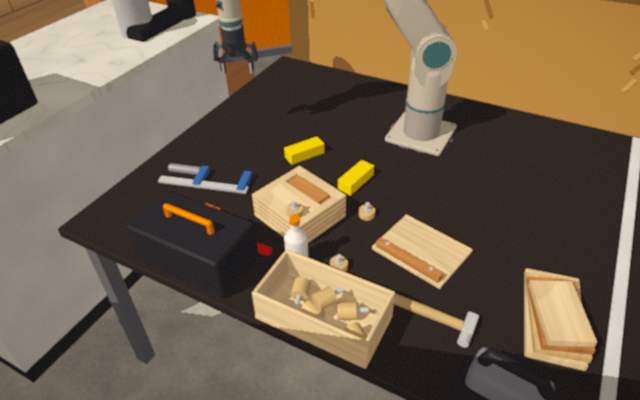

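View pics/top0.png

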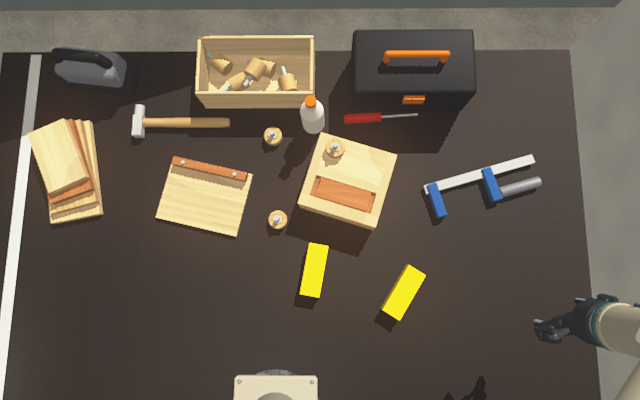

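The scene view shows the storage block at (300,205), the jig at (422,250) and the fence on the side nearer the camera. In the top view the block is at (348,182) and the jig at (205,197), with the fence along its upper edge.

Spacer candidates in the top view are the brown bar in the pocket (344,195) and the yellow bars at (314,270) and (404,292). The brown one fits, being beech-coloured and flush in the pocket. I'll confirm it with a crop and measure.

Run:
```python
from h import *
d=get('top'); im=d['color']
c=cv2.resize(im[120:245,145:410],None,fx=3,fy=3,interpolation=cv2.INTER_CUBIC); cv2.imwrite('pics/crop1.png',c[:,:,::-1])
hsv=cv2.cvtColor(im,cv2.COLOR_RGB2HSV)
def big(m,x0,y0,x1,y1):
    z=np.zeros_like(m); z[y0:y1,x0:x1]=m[y0:y1,x0:x1]
    k=max(cv2.findContours(z,0,2)[0],key=cv2.contourArea); return cv2.minAreaRect(k),k
def rep(n,r,z):
    b=cv2.boxPoints(r); P=ray(d,b,z)[:,:2]; e=np.diff(np.r_[P,P[:1]],axis=0); print(n,'px',b.round(1).tolist(),'\n ctr',P.mean(0).round(1),'len',np.linalg.norm(e,axis=1).round(1),'ang',np.degrees(np.arctan2(e[:,1],e[:,0])).round(1)); print(P.round(1).tolist())
print(hsv[195,344],hsv[215,345],hsv[170,208],hsv[205,205],hsv[150,380])
H,S,V=cv2.split(hsv)
mb=((S>135)&(H<20)&(V>80)).astype(np.uint8)*255
mw=((H<30)&(V>110)&(S>40)).astype(np.uint8)*255
rep('spacer',big(mb,300,165,390,225)[0],84)
rep('fence',big(mb,150,145,255,190)[0],36)
r,k=big(mw,295,125,405,235); rep('store',r,84); a=cv2.approxPolyDP(k,6,True)[:,0]; print(a.tolist(),ray(d,a,84).round(0)[:,:2].tolist())
r,k=big(mw,145,145,260,245); rep('jig',r,12); a=cv2.approxPolyDP(k,5,True)[:,0]; print(a.tolist(),ray(d,a,12).round(0)[:,:2].tolist())
```

```text
[ 13 150 226] [ 23  83 243] [ 12 154 214] [ 22  87 241] [ 20  96 242]
spacer px [[309.8999938964844, 194.3000030517578], [315.8999938964844, 174.89999389648438], [375.29998779296875, 193.3000030517578], [369.29998779296875, 212.6999969482422]] 
 ctr [ 546.2 -165.6] len [ 51.  153.5  50.5 152.4] ang [ -16.5 -107.5  162.3   72.7]
[[544.6, -85.4], [593.5, -99.9], [547.4, -246.3], [499.3, -230.9]]
fence px [[170.60000610351562, 163.89999389648438], [172.60000610351562, 155.10000610351562], [247.3000030517578, 172.10000610351562], [245.3000030517578, 180.89999389648438]] 
 ctr [621.8 181.8] len [ 23.9 203.6  23.7 203. ] ang [  -9.4 -103.   169.1   77.1]
[[632.8, 282.8], [656.4, 279.0], [610.7, 80.5], [587.4, 85.0]]
store px [[291.79998779296875, 204.60000610351562], [317.6000061035156, 123.0], [400.3999938964844, 149.1999969482422], [374.6000061035156, 230.8000030517578]] 
 ctr [ 590.1 -174.6] len [217.3 218.1 214.5 211.9] ang [ -16.7 -108.3  161.7   72.4]
[[519.1, -41.1], [727.3, -103.4], [658.9, -310.5], [455.2, -243.1]]
[[317, 125], [297, 203], [372, 230], [397, 154]] [[722.0, -102.0], [523.0, -54.0], [457.0, -237.0], [647.0, -302.0]]
jig px [[154.39999389648438, 217.39999389648438], [169.60000610351562, 153.5], [253.1999969482422, 173.3000030517578], [238.0, 237.1999969482422]] 
 ctr [554.3 199.2] len [175.  233.1 172.9 227.8] ang [  -9.8 -103.5  168.5   77. ]
[[494.5, 326.2], [666.9, 296.5], [612.6, 69.7], [443.1, 104.3]]
[[173, 156], [155, 217], [236, 236], [253, 174]] [[660.0, 287.0], [496.0, 325.0], [446.0, 110.0], [611.0, 70.0]]
```

View pics/crop1.png

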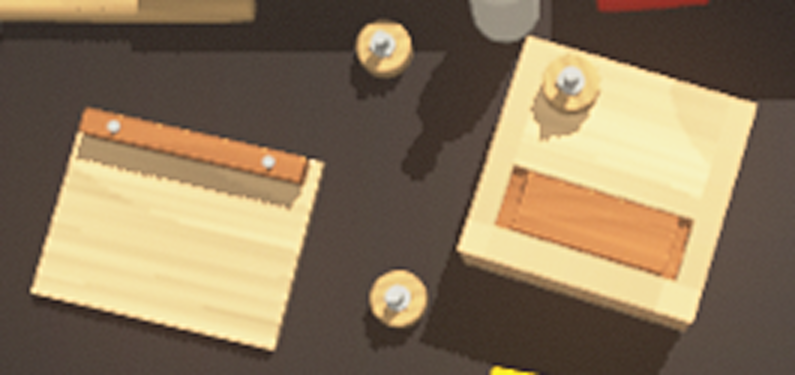

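The crop shows the brown bar flush in the pocket, with dark gaps at crop (520,172) and (685,222), so it is the spacer. The pocket centre is about (546,-166), with its long axis at 72.5°. The fence face is about (611,184), at 77°. The measured sizes are plausible, so I'll write a row planner.

```bash
cat >> h.py <<'E'
def down(yaw): return Ro.from_euler('xyz',[np.pi,0,np.radians(yaw)])
def plan(p,R,pos,rot,g,vmax=38,wmax=6.5):
    """rows from pose (p,R) to (pos,rot); prints batches of 5"""
    p=np.array(p,float);pos=np.array(pos,float)
    w=np.degrees(np.linalg.norm((R.inv()*rot).as_rotvec()))
    n=max(1,int(np.ceil(max(np.linalg.norm(pos-p)/vmax,w/wmax)))); rows=[]
    for i in range(n):
        d=R.inv().apply((pos-p)/(n-i))/10; d=d.round(2)
        t=np.degrees((R.inv()*rot).as_rotvec())/(n-i); t=t.round(1)
        p=p+R.apply(d*10); R=R*Ro.from_rotvec(np.radians(t)); rows.append(' '.join(f'{x:g}' for x in [g,*d,*t]))
    for i in range(0,n,5): print('; '.join(rows[i:i+5]))
    print('->',p.round(1),R.as_euler('xyz',True).round(1)); return p,R
def cur():
    s=read_state(); return np.array(s['eef_pos']),Ro.from_euler('xyz',s['tool_rot'])
E
python3 - <<'E'
from h import *
p,R=cur()
p,R=plan(p,R,[530.5,-215.2,110],down(72.5),-1)
p,R=plan(p,R,[530.5,-215.2,88],down(72.5),-1)
d=get('top'); print(ray(d,[335,148],84+46).round(0), ray(d,[[277,219]],46).round(0))
E
```

```text
-1 2.96 -1.73 0.93 -0 -0 -3.6; -1 3.06 -1.54 0.93 -0 -0 -3.6; -1 3.15 -1.35 0.93 -0 -0 -3.6; -1 3.23 -1.15 0.93 -0 -0 -3.6; -1 3.3 -0.94 0.93 -0 -0 -3.6
-1 3.35 -0.74 0.93 -0 -0 -3.6; -1 3.39 -0.52 0.93 -0 -0 -3.6; -1 3.41 -0.31 0.93 -0 -0 -3.6; -1 3.43 -0.09 0.93 -0 -0 -3.6; -1 3.43 0.12 0.93 -0 -0 -3.6
-1 3.41 0.33 0.93 -0 -0 -3.6; -1 3.38 0.55 0.93 -0 -0 -3.6; -1 3.34 0.76 0.93 -0.1 -0.1 -3.6
-> [ 530.5 -215.2  110. ] [180.    0.   72.5]
-1 0.01 0 2.2 0 0 0
-> [ 530.5 -215.2   88. ] [180.    0.   72.5]
[[ 650. -147.  130.]] [[487.  -1.  46.]]
```

Request:
move_arm(targets="-1 2.96 -1.73 0.93 0 0 -3.6; -1 3.06 -1.54 0.93 0 0 -3.6; -1 3.15 -1.35 0.93 0 0 -3.6; -1 3.23 -1.15 0.93 0 0 -3.6; -1 3.3 -0.94 0.93 0 0 -3.6")

```text
clock: 0.62
eef_pos: [378.3, -442.0, 184.4]
tool_rot: [3.142, -0.0, 0.766]
force: [0.6, 0.5, -0.2]
width: 25.5
gripper_force: 0.0
```

Request:
move_arm(targets="-1 3.35 -0.74 0.93 0 0 -3.6; -1 3.39 -0.52 0.93 0 0 -3.6; -1 3.41 -0.31 0.93 0 0 -3.6; -1 3.43 -0.09 0.93 0 0 -3.6; -1 3.43 0.12 0.93 0 0 -3.6")

```text
clock: 1.03
eef_pos: [474.1, -299.8, 137.9]
tool_rot: [3.141, 0.0, 1.08]
force: [0.1, -0.3, -1.0]
width: 0.0
gripper_force: 0.0
```

Request:
move_arm(targets="-1 3.41 0.33 0.93 0 0 -3.6; -1 3.38 0.55 0.93 0 0 -3.6; -1 3.34 0.76 0.93 0 0 -3.6; -1 0 0 0 0 0 0; -1 0 0 0 0 0 0")

```text
clock: 1.45
eef_pos: [531.7, -212.8, 109.7]
tool_rot: [-3.141, -0.002, 1.271]
force: [-0.8, -0.4, -0.0]
width: -0.2
gripper_force: 0.0
```

Request:
move_arm(targets="-1 0 0 1.2 0 0 0; -1 0 0 1 0 0 0; -1 0 0 0 0 0 0; -1 0 0 0.2 0 0 0; -1 0 0 0 0 0 0")

```text
clock: 1.87
eef_pos: [530.3, -216.6, 86.3]
tool_rot: [-3.141, 0.0, 1.264]
force: [-0.4, 0.7, 0.7]
width: 0.2
gripper_force: 0.0
```

Request:
move_arm(targets="-1 0 0 0.2 0 0 0; -1 0 0 0 0 0 0; -1 0 0 0.2 0 0 0; -1 0 0 0 0 0 0; -1 0 0 0 0 0 0")

```text
clock: 2.28
eef_pos: [530.7, -215.8, 82.5]
tool_rot: [3.142, -0.0, 1.266]
force: [0.3, -0.3, 0.3]
width: -0.1
gripper_force: 0.1
```

Request:
move_arm(targets="-1 0 0 0.1 0 0 0; -1 0 0 0 0 0 0; -1 0 0 0.1 0 0 0; -1 0 0 0 0 0 0; -1 0 0 0 0 0 0")

```text
clock: 2.7
eef_pos: [530.7, -215.7, 80.3]
tool_rot: [-3.141, -0.0, 1.266]
force: [-1.6, -0.3, -0.1]
width: 0.3
gripper_force: 0.0
```

Request:
move_arm(targets="-1 0 0 0.2 0 0 0; -1 0 0 0 0 0 0; -1 0 0 0.2 0 0 0; -1 0 0 0 0 0 0; -1 0 0 0 0 0 0")

```text
clock: 3.12
eef_pos: [530.6, -215.7, 76.3]
tool_rot: [-3.141, -0.0, 1.266]
force: [0.8, 0.1, 0.6]
width: 0.1
gripper_force: 0.0
```

Run:
```python
from h import *
d=get('top'); c=cv2.resize(d['color'][110:250,270:430],None,fx=4,fy=4,interpolation=cv2.INTER_CUBIC); cv2.imwrite('pics/crop2.png',c[:,:,::-1]); print(read_state()['force'],read_state()['eef_pos'])
```

```text
[ 0.91796133 -0.03479903  0.87932653] [ 530.71486846 -215.76330815   76.34027425]
```

View pics/crop2.png

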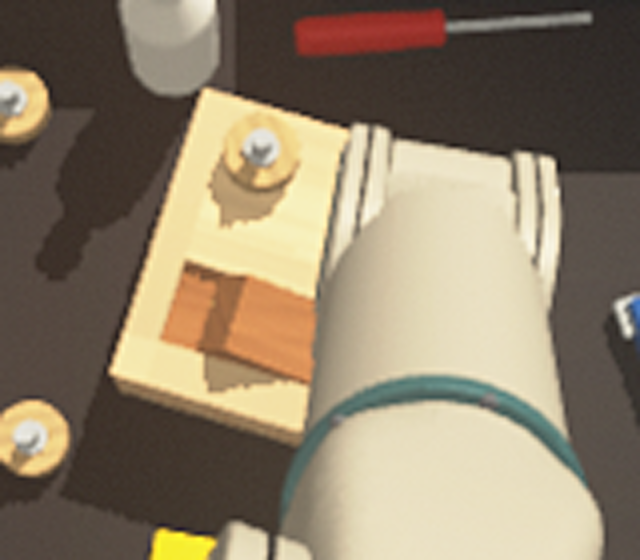

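The picture shows the left end, at crop (240,315), raised and casting a shadow at (235,370). So the -y end gives, and I'll keep pressing to the stop.

Request:
move_arm(targets="-1 0 0 0.3 0 0 0; -1 0 0 0 0 0 0; -1 0 0 0.2 0 0 0; -1 0 0 0 0 0 0; -1 0 0 0 0 0 0")

```text
clock: 3.58
eef_pos: [530.6, -215.8, 71.3]
tool_rot: [-3.141, -0.0, 1.266]
force: [0.3, 0.3, 0.0]
width: 0.0
gripper_force: 0.0
```

Request:
move_arm(targets="-1 0 0 0.2 0 0 0; -1 0 0 0 0 0 0; -1 0 0 0.2 0 0 0; -1 0 0 0 0 0 0; -1 0 0 0 0 0 0")

```text
clock: 4.0
eef_pos: [530.8, -215.8, 67.4]
tool_rot: [3.142, -0.0, 1.266]
force: [0.5, -0.3, 0.7]
width: 0.1
gripper_force: 0.0
```

Request:
move_arm(targets="-1 0 0 0.2 0 0 0; -1 0 0 0 0 0 0; -1 0 0 0.1 0 0 0; -1 0 0 0 0 0 0; -1 0 0 0 0 0 0")

```text
clock: 4.42
eef_pos: [531.1, -216.0, 66.5]
tool_rot: [3.14, 0.0, 1.266]
force: [-4.5, 1.1, 16.8]
width: 0.3
gripper_force: 7.5
```

Stop reached at 17 N. I'll back off up and to -y, then look.

Request:
move_arm(targets="-1 0 0 -0.5 0 0 0; -1 0 0 -3 0 0 0; 0 -1 0 -3.5 0 0 0; 1 -3.5 0 -1.5 0 0 0; 1 -3.8 0 0 0 0 0")

```text
clock: 4.83
eef_pos: [509.5, -294.3, 153.7]
tool_rot: [3.133, -0.0, 1.271]
force: [0.8, -0.3, -1.2]
width: 35.5
gripper_force: 0.0
```

Run:
```python
from h import *
a=get('top');b=get('scene'); 
c=cv2.resize(a['color'][150:240,285:400],None,fx=5,fy=5,interpolation=cv2.INTER_CUBIC)
e=cv2.resize(b['color'][155:245,245:360],None,fx=5,fy=5,interpolation=cv2.INTER_CUBIC)
cv2.imwrite('pics/top2.png',np.vstack([c,e])[:,:,::-1][::1,::1] if 0 else cv2.resize(np.hstack([c,e]),(800,313))[:,:,::-1])
# predicted raised-end corners
P=np.array([546.2,-165.6]);u=np.array([.301,.954]);v=np.array([.954,-.301])
for s in(-25,25): 
    w=np.r_[P+u*37.3+v*s,112.4]; print(s,w.round(1),proj(a,w).round(1),proj(b,w).round(1))
print(read_state()['eef_pos'],read_state()['force'])
```

```text
-25 [ 533.6 -122.5  112.4] [[324.7 197.1]] [[322.3 182.3]]
25 [ 581.3 -137.5  112.4] [[331.1 177.5]] [[309.9 190.2]]
[ 502.63015779 -303.73468222  150.45965012] [-1.21637589 -0.22371852 -0.10542935]
```

View pics/top2.png

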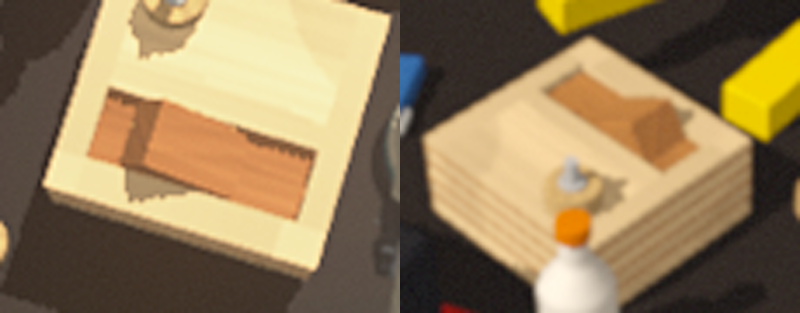

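The top crop shows the bar tipped, with its raised edge from (163,100) to (143,168), within about 1 px of the prediction. The rest of the scene is unchanged. I'll measure the lateral centre of the raised part by colour profile.

Run:
```python
from h import *
P=np.array([546.2,-165.6]);u=np.array([.301,.954]);v=np.array([.954,-.301])
a=get('top'); hsv=cv2.cvtColor(a['color'],cv2.COLOR_RGB2HSV).astype(np.float32); t=np.arange(-45,46,1.)
def samp(W,ch):
    q=proj(a,W).astype(np.float32); return cv2.remap(hsv,q[None,:,0].copy(),q[None,:,1].copy(),1)[0,:,ch]
for s in(10,18,24,30):
    W=np.c_[P+u*s+t[:,None]*v,np.full(len(t),112.4-(37.3-s)*.546)]
    S=samp(W,1); m=S>118; i=np.where(m)[0]; print(s,t[i[0]],t[i[-1]],S[::6].astype(int))
t=np.arange(0,70,1.)
for k in(-12,0,12):
    W=np.c_[P+u*t[:,None]+v*k,np.full(len(t),112.4)]; print(k,samp(W,2)[20:60:2].astype(int))
p,R=cur(); print(p,R.as_euler('xyz',True))
```

```text
10 -28.0 25.0 [ 81  83  98 136 152 152 152 152 152 153 153 154  87  78  78  74]
18 -29.0 24.0 [ 80 100 100 141 154 152 151 151 151 152 151 153  78  78  79  73]
24 -29.0 24.0 [ 98 101  99 139 154 153 153 151 152 154 153 156  82  78  79  73]
30 -29.0 24.0 [101 101 102 141 153 154 152 152 153 151 153 155  75  77  80  72]
-12 [219 218 218 219 219 218 219 213 183 151 151 154 157 154 152 165 193 217
 221 220]
0 [220 221 220 220 220 220 220 216 188 164 159 163 158 153 156 175 203 213
 215 215]
12 [216 216 216 216 216 216 218 212 184 156 153 155 155 156 158 159 170 189
 195 186]
[ 503.72255006 -299.54262913  149.73768487] [1.79979033e+02 1.58519846e-01 7.21057135e+01]
```

Run:
```python
from h import *
P=np.array([546.2,-165.6]);u=np.array([.301,.954]);v=np.array([.954,-.301])
p,R=cur(); T=down(72.5)*Ro.from_euler('y',28.6,degrees=True)
g=np.r_[P+u*34.9-v*.6,92.2]; pre=g-T.apply([0,0,1])*70
print(g,pre)
p,R=plan(p,R,pre+[0,0,10],T,1); plan(p,R,g,T,1)
```

```text
[ 556.1325 -132.1248   92.2   ] [ 546.05632075 -164.08235774  153.65880828]
1 2.84 -0.03 -0.29 0 5.8 -0.1; 1 2.85 -0.02 0 0 5.7 -0.1; 1 2.84 -0.02 0.29 0 5.8 -0.1; 1 2.79 -0.01 0.57 0 5.7 -0; 1 2.72 -0.01 0.85 0.1 5.8 -0.1
-> [ 546.  -164.1  163.6] [180.  -28.6  72.5]
1 -0.16 0 2.62 -0 -0 0; 1 -0.16 0 2.63 -0 -0 0; 1 -0.16 0 2.62 -0 -0 0
-> [ 556.1 -132.1   92.2] [180.  -28.6  72.5]
```

Request:
move_arm(targets="1 2.84 0 -0.29 0 5.8 -0.1; 1 2.85 0 0 0 5.7 -0.1; 1 2.84 0 0.29 0 5.8 -0.1; 1 2.79 0 0.57 0 5.7 -0.1; 1 2.72 0 0.85 0 5.7 -0.1")

```text
clock: 5.4
eef_pos: [548.7, -157.6, 164.6]
tool_rot: [3.138, -0.506, 1.276]
force: [0.2, -0.3, -1.6]
width: 85.2
gripper_force: 0.0
```

Request:
move_arm(targets="1 0 0 0 0 0 0; 1 0 0 0 0 0 0; 1 0 0 0 0 0 0")

```text
clock: 5.65
eef_pos: [547.8, -159.8, 163.3]
tool_rot: [3.14, -0.499, 1.275]
force: [-0.5, -0.1, -0.0]
width: 85.5
gripper_force: 0.0
```

Run:
```python
from h import *
P=np.array([546.2,-165.6]);u=np.array([.301,.954]);v=np.array([.954,-.301])
p,R=cur(); T=down(72.5)*Ro.from_euler('y',28.6,degrees=True)
g=np.r_[P+u*34.9-v*.6,92.2]; print(p,R.as_euler('xyz',True),read_state()['qpos'],read_state()['width'])
plan(p,R,g,T,1,20)
```

```text
[ 547.79897613 -159.80069429  163.3051748 ] [179.88086408 -28.58644857  73.07018534] [ 0.85012496  0.7367241  -0.53005563  1.77411223 -0.21047959  0.78252338
  0.28802626] 85.45113396522629
1 -0.22 -0.01 1.91 -0 0 0.1; 1 -0.21 -0 1.91 -0.1 0 0.1; 1 -0.22 -0.01 1.9 -0 0 0.2; 1 -0.21 -0.01 1.91 -0.1 0 0.1
-> [ 556.1 -132.1   92.2] [180.  -28.6  72.5]
```

Request:
move_arm(targets="1 -0.22 0 1.9 0 0 0.1; 1 -0.22 0 1.9 0 0 0.1; 1 -0.22 0 1.9 0 0 0.2; 1 -0.22 0 1.5 0 0 0.1; 1 0 0 0 0 0 0")

```text
clock: 6.07
eef_pos: [554.7, -132.2, 94.3]
tool_rot: [-3.135, -0.5, 1.266]
force: [-0.2, -0.6, -1.1]
width: 85.3
gripper_force: 0.0
```

Request:
move_arm(targets="1 0 0 0.4 0 0 0; -1 0 0 0 0 0 0; -1 0 0 0 0 0 0; -1 0 0 0 0 0 0; -1 0 0 0 0 0 0")

```text
clock: 6.48
eef_pos: [557.1, -132.7, 93.7]
tool_rot: [-3.141, -0.5, 1.265]
force: [-0.7, 0.1, 2.5]
width: 48.1
gripper_force: 65.5
```

Request:
move_arm(targets="-1 0 0 0 0 0 0; -1 0 0 0 0 0 0; -1 0 0 0 0 0 0")

```text
clock: 6.73
eef_pos: [557.1, -132.6, 93.5]
tool_rot: [-3.141, -0.501, 1.265]
force: [-0.2, -1.2, 5.6]
width: 48.3
gripper_force: 65.9
```

Request:
move_arm(targets="-1 0.6 0 -0.8 0 0 0; -1 0.6 0 -0.8 0 0 0; -1 0.6 0 -0.8 0 0 0; -1 0 0 0 0 0 0")

```text
clock: 7.07
eef_pos: [558.9, -127.5, 124.8]
tool_rot: [3.141, -0.501, 1.268]
force: [0.6, 0.8, -1.0]
width: 48.3
gripper_force: 65.1
```

Run:
```python
from h import *
s=read_state(); print({k:s[k] for k in('eef_pos','tool_rot','force','torque','width')})
b=get('scene'); e=cv2.resize(b['color'][130:250,230:370],None,fx=4,fy=4,interpolation=cv2.INTER_CUBIC); cv2.imwrite('pics/lift.png',e[:,:,::-1])
```

```text
{'eef_pos': array([ 558.86956017, -127.46064655,  124.7945141 ]), 'tool_rot': array([ 3.14064314, -0.5009552 ,  1.2677035 ]), 'force': array([ 0.59408213,  0.81777013, -1.04204784]), 'torque': array([-0.56274231,  0.15633106, -0.03888825]), 'width': 48.30454593687052}
```

View pics/lift.png

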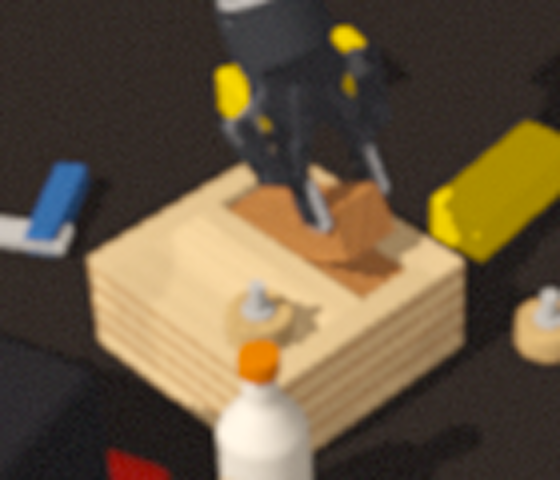

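The view shows the bar held at its raised end and clear of everything, with roller_a untouched. I'll plan the lift and transfer.

Run:
```python
from h import *
p,R=cur()
p,R=plan(p,R,p+[3,9,115],R,-1,30)
p,R=plan(p,R,[570.2,250,150],down(77),-1,30)
p,R=plan(p,R,[570.2,250,50],down(77),-1,22)
```

```text
-1 1.59 0 -2.41 0 0 0; -1 1.59 0.01 -2.41 -0 0 -0; -1 1.59 0 -2.41 -0 0 -0; -1 1.58 0.01 -2.4 -0 0 -0
-> [ 561.5 -118.8  238.8] [180.  -28.7  72.6]
-1 2.06 -0.78 1.91 0.1 -2.2 -0.3; -1 2.14 -0.77 1.83 0.1 -2.2 -0.3; -1 2.21 -0.76 1.75 0.1 -2.2 -0.3; -1 2.28 -0.74 1.66 0.1 -2.2 -0.3; -1 2.35 -0.73 1.57 0.1 -2.2 -0.3
-1 2.41 -0.71 1.48 0.1 -2.2 -0.3; -1 2.47 -0.7 1.39 0.1 -2.2 -0.4; -1 2.53 -0.67 1.3 0.1 -2.2 -0.3; -1 2.58 -0.66 1.2 0.1 -2.2 -0.4; -1 2.63 -0.64 1.1 0 -2.2 -0.3
-1 2.67 -0.63 1 0.1 -2.2 -0.4; -1 2.71 -0.6 0.89 0 -2.2 -0.3; -1 2.75 -0.59 0.79 0.1 -2.3 -0.4
-> [570.2 250.  150. ] [-180.    0.   77.]
-1 0 0 2 -0 0 0; -1 0 0 2 -0 0 0; -1 0 0 2 -0 0 0; -1 0 0 2 -0 0 0; -1 0 0 2 -0 0 0
-> [570.2 250.   50. ] [-180.    0.   77.]
```

Request:
move_arm(targets="-1 1.59 0 -2.41 0 0 0; -1 1.59 0 -2.41 0 0 0; -1 1.59 0 -2.41 0 0 0; -1 1.58 0 -2.4 0 0 0; -1 0 0 0 0 0 0")

```text
clock: 7.53
eef_pos: [563.8, -118.4, 242.8]
tool_rot: [3.134, -0.501, 1.271]
force: [1.5, -0.1, -1.7]
width: 47.8
gripper_force: 65.4
```

Request:
move_arm(targets="-1 2.06 -0.78 1.91 0.1 -2.2 -0.3; -1 2.14 -0.77 1.83 0.1 -2.2 -0.3; -1 2.21 -0.76 1.75 0.1 -2.2 -0.3; -1 2.28 -0.74 1.66 0.1 -2.2 -0.3; -1 2.35 -0.73 1.57 0.1 -2.2 -0.3")

```text
clock: 7.95
eef_pos: [563.2, 23.6, 202.1]
tool_rot: [-3.14, -0.307, 1.293]
force: [1.2, 0.1, -2.0]
width: 48.3
gripper_force: 65.4
```

Request:
move_arm(targets="-1 2.41 -0.71 1.48 0.1 -2.2 -0.3; -1 2.47 -0.7 1.39 0.1 -2.2 -0.4; -1 2.53 -0.67 1.3 0.1 -2.2 -0.3; -1 2.58 -0.66 1.2 0.1 -2.2 -0.4; -1 2.63 -0.64 1.1 0 -2.2 -0.3")

```text
clock: 8.37
eef_pos: [566.7, 165.8, 168.1]
tool_rot: [-3.14, -0.114, 1.325]
force: [1.3, -0.5, -1.4]
width: 48.0
gripper_force: 65.4
```

Request:
move_arm(targets="-1 2.67 -0.63 1 0.1 -2.2 -0.4; -1 2.71 -0.6 0.89 0 -2.2 -0.3; -1 2.75 -0.59 0.79 0.1 -2.3 -0.4; -1 0 0 0 0 0 0; -1 0 0 0 0 0 0")

```text
clock: 8.78
eef_pos: [567.4, 254.3, 147.1]
tool_rot: [-3.136, -0.0, 1.351]
force: [0.0, -0.5, -2.4]
width: 48.6
gripper_force: 65.5
```

Run:
```python
from h import *
p,R=cur(); print(p,R.as_euler('xyz',True),read_state()['force'],read_state()['width'])
p,R=plan(p,R,[570.2,250,50],down(77),-1,22)
a=get('top');b=get('scene'); 
c=cv2.resize(a['color'][140:250,140:290],(400,293),interpolation=cv2.INTER_CUBIC)
e=cv2.resize(b['color'][170:300,340:490],(400,347),interpolation=cv2.INTER_CUBIC)[:293]
cv2.imwrite('pics/place.png',np.hstack([c,e])[:,:,::-1])
```

```text
[567.42888678 254.27754787 147.13657798] [-1.79668490e+02 -2.19202170e-02  7.74035321e+01] [ 0.00705953 -0.53485681 -2.40717066] 48.64666342701241
-1 -0.07 0.08 1.94 -0.1 -0 0.1; -1 -0.07 0.08 1.94 -0.1 -0 0.1; -1 -0.07 0.08 1.94 -0 -0 0.1; -1 -0.07 0.08 1.95 -0.1 -0 0.1; -1 -0.08 0.07 1.94 -0 -0 0
-> [570.2 250.   50. ] [-180.   -0.   77.]
```

View pics/place.png

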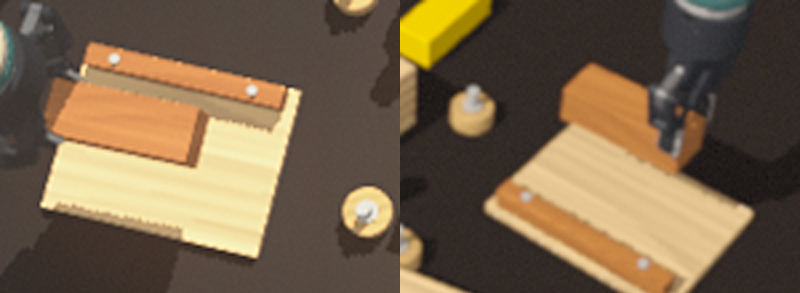

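The bar hangs level and parallel to the fence, in front of it. Lowering.

Request:
move_arm(targets="-1 -0.07 0.08 2.2 -0.1 0 0.1; -1 -0.07 0.08 2.2 -0.1 0 0.1; -1 -0.07 0.08 2.2 0 0 0.1; -1 -0.07 0.08 2.2 -0.1 0 0.1; -1 -0.08 0.07 1.2 0 0 0")

```text
clock: 9.3
eef_pos: [571.7, 242.2, 46.7]
tool_rot: [3.142, 0.003, 1.334]
force: [-0.5, 0.4, -1.9]
width: 48.1
gripper_force: 65.4
```

Request:
move_arm(targets="-1 0 0 0 0 0 0; -1 0 0 0.3 0 0 0; -1 0 0 0.2 0 0 0; -1 0 0 0 0 0 0; -1 0 0 0 0 0 0")

```text
clock: 9.72
eef_pos: [573.4, 245.7, 45.1]
tool_rot: [3.138, -0.001, 1.337]
force: [0.3, 0.1, -2.9]
width: 48.2
gripper_force: 65.5
```

Request:
move_arm(targets="-1 0 0 0.3 0 0 0; -1 0 0 0 0 0 0; -1 0 0 0.3 0 0 0; -1 0 0 0 0 0 0; -1 0 0 0 0 0 0")

```text
clock: 10.13
eef_pos: [572.9, 245.6, 38.1]
tool_rot: [3.139, -0.0, 1.337]
force: [0.6, 0.2, -0.7]
width: 47.9
gripper_force: 65.6
```

Request:
move_arm(targets="-1 0 0 0.1 0 0 0; -1 0 0 0 0 0 0; -1 0 0 0.1 0 0 0; -1 0 0 0 0 0 0; -1 0 0 0 0 0 0")

```text
clock: 10.55
eef_pos: [573.0, 245.6, 37.8]
tool_rot: [3.138, -0.0, 1.337]
force: [-2.2, -1.4, 11.4]
width: 48.3
gripper_force: 66.9
```

Request:
move_arm(targets="-1 0 0 -0.1 0 0 0; 0.2 0 0 0 0 0 0; 0.4 0 0 0 0 0 0; 0.6 0 0 0 0 0 0; 0.6 0 0 0 0 0 0")

```text
clock: 10.97
eef_pos: [572.7, 245.4, 36.8]
tool_rot: [3.139, 0.0, 1.337]
force: [0.1, 0.5, -0.6]
width: 68.4
gripper_force: 0.0
```

Request:
move_arm(targets="0.6 0 0 0 0 0 0; 0.6 0 0 -1.5 0 0 0; 0.6 0 0 -3 0 0 0; 0.6 0 0 -3 0 0 0; 0 0 0 -1 0 0 0")

```text
clock: 11.38
eef_pos: [574.7, 246.6, 125.9]
tool_rot: [3.134, -0.004, 1.337]
force: [0.2, 0.5, 0.5]
width: 58.1
gripper_force: 0.0
```

Run:
```python
from h import *
p,R=cur()
p,R=plan(p,R,[505,206,110],down(77),-1,33)
p,R=plan(p,R,[505,206,30],down(77),-1,22)
```

```text
-1 -1.86 -1.95 0.51 0.1 -0.1 -0.1; -1 -1.85 -1.95 0.51 0.2 -0.1 -0.2; -1 -1.84 -1.96 0.53 0.1 -0 -0.1
-> [505. 206. 110.] [180.  -0.  77.]
-1 -0 0 2 0 -0 -0; -1 -0 0 2 0 -0 -0; -1 -0 0 2 0 -0 -0; -1 -0.01 0 2 0 -0 -0
-> [505. 206.  30.] [180.  -0.  77.]
```

Request:
move_arm(targets="-1 -1.86 -1.95 0.5 0.1 -0.1 -0.1; -1 -1.85 -1.95 0.5 0.2 -0.1 -0.2; -1 -1.84 -1.96 0.5 0.1 0 -0.1; -1 0 0 0 0 0 0; -1 0 0 0 0 0 0")

```text
clock: 11.8
eef_pos: [501.5, 203.9, 106.8]
tool_rot: [-3.136, 0.005, 1.343]
force: [0.7, 0.4, -0.5]
width: 0.0
gripper_force: 0.0
```

Run:
```python
from h import *
p,R=cur(); print(p,R.as_euler('xyz',True),read_state()['width'])
plan(p,R,[505,206,30],down(77),-1,22)
a=get('top');b=get('scene'); 
c=cv2.resize(a['color'][140:250,140:290],(400,293),interpolation=cv2.INTER_CUBIC)
e=cv2.resize(b['color'][190:300,340:490],(400,293),interpolation=cv2.INTER_CUBIC)
cv2.imwrite('pics/place2.png',np.hstack([c,e])[:,:,::-1])
```

```text
[501.48088148 203.94621994 106.77586908] [-179.66878258    0.27752265   76.96752219] 0.0004903372692852576
-1 0.08 0.09 1.92 -0.1 0.1 -0; -1 0.08 0.08 1.92 -0.1 0.1 -0; -1 0.07 0.08 1.92 -0.1 0 -0; -1 0.07 0.07 1.92 -0 0.1 -0
-> [505. 206.  30.] [-180.   -0.   77.]
```

View pics/place2.png

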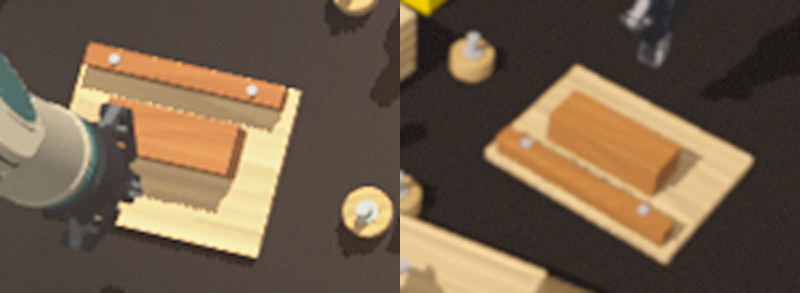

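The bar lies flat and parallel, a few cm in front of the fence, with its right end top corners at crop (245,128) and (235,177). I'll descend behind it and push.

Request:
move_arm(targets="-1 0.08 0.09 1.92 -0.1 0.1 0; -1 0.08 0.08 1.92 -0.1 0.1 0; -1 0.07 0.08 1.92 -0.1 0 0; -1 0.07 0.07 1.9 0 0.1 0; -1 0 0 0 0 0 0")

```text
clock: 12.32
eef_pos: [505.8, 207.1, 27.5]
tool_rot: [-3.14, 0.0, 1.344]
force: [0.3, 0.3, 0.3]
width: 0.4
gripper_force: 0.0
```

Run:
```python
from h import *
p,R=cur(); print(p,R.as_euler('xyz',True))
a=get('top'); P=ray(a,[[231.9,188],[228.1,206.4]],52)[:,:2]; F=np.array([611.5,184.5]);u=np.array([.225,.974]);v=np.array([.974,-.225])
print('end corners rel fence: along',(P-F)@u,'perp',(P-F)@v,'tcp',(p[:2]-F)@u,(p[:2]-F)@v)
```

```text
[505.75768515 207.1299008   27.50932934] [-1.79880525e+02  1.19456753e-02  7.70124367e+01]
end corners rel fence: along [-77.41472207 -80.35134284] perp [-28.85293911 -76.7408357 ] tcp -1.7504974604440628 -108.08474234821476
```

Request:
move_arm(targets="-1 -0.5 1 0 0 0 0; -1 0 1 0 0 0 0; -1 0 0.8 0 0 0 0; -1 0 0.6 0 0 0 0; -1 0 0 0 0 0 0")

```text
clock: 12.78
eef_pos: [541.3, 193.9, 31.4]
tool_rot: [3.137, -0.003, 1.341]
force: [0.0, -0.8, -0.3]
width: -0.2
gripper_force: 0.0
```

Request:
move_arm(targets="-1 0 0.3 0 0 0 0; -1 0 0.3 0 0 0 0; -1 0 0 0 0 0 0")

```text
clock: 13.03
eef_pos: [544.5, 193.2, 30.7]
tool_rot: [3.141, -0.002, 1.344]
force: [0.5, -0.2, 0.3]
width: -0.1
gripper_force: 0.0
```

Request:
move_arm(targets="-1 0 0.2 0 0 0 0; -1 0 0 0 0 0 0; -1 0 0.2 0 0 0 0; -1 0 0 0 0 0 0; -1 0 0 0 0 0 0")

```text
clock: 13.45
eef_pos: [548.3, 192.3, 30.5]
tool_rot: [3.141, -0.002, 1.344]
force: [-1.4, -0.3, 1.4]
width: -0.2
gripper_force: 0.4
```

Request:
move_arm(targets="-1 0 0.1 0 0 0 0; -1 0 0 0 0 0 0; -1 0 0.1 0 0 0 0; -1 0 0 0 0 0 0; -1 0 0 0 0 0 0")

```text
clock: 13.87
eef_pos: [549.0, 192.2, 30.5]
tool_rot: [-3.141, -0.001, 1.344]
force: [-4.9, 1.2, 2.5]
width: -0.1
gripper_force: 2.7
```

Run:
```python
from h import *
p,R=cur(); F=np.array([611.5,184.5]);u=np.array([.225,.974]);v=np.array([.974,-.225]); print(p,(p[:2]-F)@u,(p[:2]-F)@v,[ (np.array(read_state()['force'])[:2]@v).round(2)])
b=get('scene'); hsv=cv2.cvtColor(b['color'],cv2.COLOR_RGB2HSV); m=((hsv[...,1]>125)&(hsv[...,0]<20)&(hsv[...,2]>60)).astype(np.uint8)*255
m[:200]=0;m[:,:350]=0;m[300:]=0;m[:,490:]=0
for k in cv2.findContours(m,0,2)[0]:
    if cv2.contourArea(k)>30: print(cv2.contourArea(k),cv2.approxPolyDP(k,2,True)[:,0].tolist())
for pt,n in [((-65,-50,52),'ends top far'),((65,-50,52),''),((-65,0,52),'near'),((65,0,52),'')]:
    print(pt,proj(b,np.r_[F+u*pt[0]+v*pt[1],pt[2]]).round(1))
```

```text
[548.98787241 192.23163952  30.46325677] -6.534611812809609 -62.626431160713906 [np.float64(-5.06)]
39.0 [[395, 296], [395, 299], [410, 299], [398, 294]]
1583.0 [[377, 238], [377, 247], [437, 282], [441, 278], [442, 272], [435, 268], [432, 271], [428, 270], [428, 267], [438, 259], [440, 251], [402, 229], [391, 237], [388, 246], [384, 244], [386, 240], [381, 236]]
(-65, -50, 52) [[400.5 228.2]]
(65, -50, 52) [[441.  250.3]]
(-65, 0, 52) [[390.1 238. ]]
(65, 0, 52) [[431. 261.]]
```

Request:
move_arm(targets="-1 0 0.1 0 0 0 0; -1 0 0 0 0 0 0; -1 0 0.1 0 0 0 0; -1 0 0 0 0 0 0; -1 0 0 0 0 0 0")

```text
clock: 14.33
eef_pos: [549.0, 192.2, 30.5]
tool_rot: [-3.138, -0.001, 1.345]
force: [-9.1, 2.0, 6.8]
width: -0.1
gripper_force: 4.6
```

Request:
move_arm(targets="-1 0 -0.4 0 0 0 0; -1 0 -1 0 0 0 0; -1 0 -3 0 0 0 0; -1 0 -2 -3 0 0 0; -1 0 -2 -3.5 0 0 0")

```text
clock: 14.75
eef_pos: [467.5, 209.2, 94.0]
tool_rot: [-3.139, 0.002, 1.343]
force: [0.3, 1.2, -0.2]
width: -0.1
gripper_force: 0.0
```

Request:
move_arm(targets="-1 2 -3 -3 0 0 0; -1 2 -3 -1 0 0 0; -1 2 -3 0 0 0 0; -1 0 0 0 0 0 0")

```text
clock: 15.08
eef_pos: [394.0, 292.8, 133.6]
tool_rot: [3.141, -0.008, 1.354]
force: [-0.6, 0.7, -0.5]
width: -0.0
gripper_force: 0.0
```

Run:
```python
from h import *
a=get('top');b=get('scene'); 
c=cv2.resize(a['color'][145:245,150:260],(400,364),interpolation=cv2.INTER_CUBIC)
e=cv2.resize(b['color'][205:296,365:465],(400,364),interpolation=cv2.INTER_CUBIC)
cv2.imwrite('pics/final.png',np.hstack([c,e])[:,:,::-1]); print(read_state()['eef_pos'])
```

```text
[398.0362474  287.3616738  132.60694203]
```

View pics/final.png

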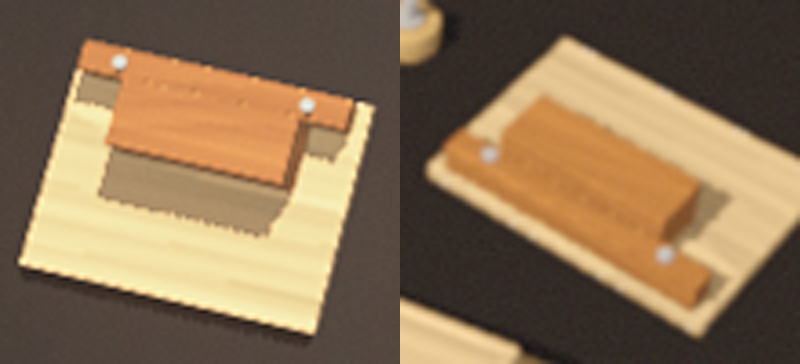

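The bar lies flat along the fence with no visible gap in either view, about mid-length (top crop 115–300, fence 82–352). The harder push did not move it further. Handing in.

```bash
python3 -c "
from h import *
print(order.finish_job())"
```

```text
the job is handed in; nothing more can be done
None
```

The spacer was tipped out of its pocket by pressing the end that gave (-y), gripped at the raised end and laid same face down near the middle of the jig's fence. I then pushed it until it would go no further, it shows flush in both views, and the job was handed in at about 15 s.

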